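Find the loose bolt on the slab roller and hold its cap open

TASK

Lock the clay slab roller by pressing its brake lever down until it snaps home and stays down by itself, then tap the three capped bolts on its top beam from above to find the loose one, the only one that drops a few millimetres when tapped; see it drop before you open anything. Lift that bolt's cap by its lip at least two thirds of the way open and finish while still holding it up with the gripper, so that I can get a spanner on the bolt. Keep the other two caps shut, and leave everything lying about where it is.

Things in the scene. Friction and masses are not known exactly. Their poses are not given: they have to be found in the camera images.
- slab_roller: grey bench slab roller for clay, fixed. Origin on the table under the rollers' middle; y along rollers and top beam to the robot's left, x along the bed away from the robot. mm: end frames y +-228; bed top z 75, x -240 to 300; beam x +-38, y +-250, top z 166; handwheel at y -318, to z 256; brake bracket x -39 to 47, y 241 to 285, to z 182
- brake_lever (a joint): brake lever (rad) outside the roller's left end, pointing at the robot, black grip 60 x 34 x 16 mm; pivot at (0, 263, 150) mm in the roller's frame, axis along its y. 0: raised, 0.30 rad above level; grows as the grip is pressed down; hard stop at 0.65. An over-centre spring lifts it back (9 N at the grip, fading) up to 0.45; beyond that it snaps down and stays at 0.65
- brake_pad (a point): centre of the top face of the brake lever's grip, 120 mm from the pivot; goes down by about 77 mm over the whole travel
- seat_a: steel boss (62 mm across) of one of three identical capped bolts, 120 mm apart along the top beam, in random order; carries bolt and cap. Origin: middle of its underside on the beam's top, 166 mm up; axes as the roller's. The shut cap's flat round top (51 mm across), where to tap, is 36 mm above it; the cap's hinge axis runs along y at x = +34, z = +14 mm, on the side away from the robot
- bolt_a (a joint): how far this bolt, with its cap, has dropped into its boss, in m: 0 at the start for all three. A tight bolt does not give (under 1 mm). The loose one is held up only by dry clay: tapped or pressed from above (4 to 6 N) it drops 5 mm to a hard stop and stays down; all its cap's heights are then 5 mm lower
- cap_a (a joint): hinged dark steel cap over this bolt, in rad: 0 shut, grows as the lip is lifted, hard stop at 1.40; a light spring and its weight always shut it when let go (1 to 2 N at the lip holds it). Hinge axis along the roller's y, on the side away from the robot
- cap_a_lip (a point): middle of the rolled thumb lip of this cap, on the robot's side: a bar 12 mm thick and 26 mm long along the roller's y with flat ends, on a tongue 22 mm wide; 44 mm in front of the bolt's axis, 20 mm above the beam's top when shut, 6 mm out beyond the beam's edge. Moves with the cap, 78 mm from the hinge
- seat_b: steel boss (62 mm across) of one of three identical capped bolts, 120 mm apart along the top beam, in random order; carries bolt and cap. Origin: middle of its underside on the beam's top, 166 mm up; axes as the roller's. The shut cap's flat round top (51 mm across), where to tap, is 36 mm above it; the cap's hinge axis runs along y at x = +34, z = +14 mm, on the side away from the robot
- bolt_b (a joint): how far this bolt, with its cap, has dropped into its boss, in m: 0 at the start for all three. A tight bolt does not give (under 1 mm). The loose one is held up only by dry clay: tapped or pressed from above (4 to 6 N) it drops 5 mm to a hard stop and stays down; all its cap's heights are then 5 mm lower
- cap_b (a joint): hinged dark steel cap over this bolt, in rad: 0 shut, grows as the lip is lifted, hard stop at 1.40; a light spring and its weight always shut it when let go (1 to 2 N at the lip holds it). Hinge axis along the roller's y, on the side away from the robot
- cap_b_lip (a point): middle of the rolled thumb lip of this cap, on the robot's side: a bar 12 mm thick and 26 mm long along the roller's y with flat ends, on a tongue 22 mm wide; 44 mm in front of the bolt's axis, 20 mm above the beam's top when shut, 6 mm out beyond the beam's edge. Moves with the cap, 78 mm from the hinge
- seat_c: steel boss (62 mm across) of one of three identical capped bolts, 120 mm apart along the top beam, in random order; carries bolt and cap. Origin: middle of its underside on the beam's top, 166 mm up; axes as the roller's. The shut cap's flat round top (51 mm across), where to tap, is 36 mm above it; the cap's hinge axis runs along y at x = +34, z = +14 mm, on the side away from the robot
- bolt_c (a joint): how far this bolt, with its cap, has dropped into its boss, in m: 0 at the start for all three. A tight bolt does not give (under 1 mm). The loose one is held up only by dry clay: tapped or pressed from above (4 to 6 N) it drops 5 mm to a hard stop and stays down; all its cap's heights are then 5 mm lower
- cap_c (a joint): hinged dark steel cap over this bolt, in rad: 0 shut, grows as the lip is lifted, hard stop at 1.40; a light spring and its weight always shut it when let go (1 to 2 N at the lip holds it). Hinge axis along the roller's y, on the side away from the robot
- cap_c_lip (a point): middle of the rolled thumb lip of this cap, on the robot's side: a bar 12 mm thick and 26 mm long along the roller's y with flat ends, on a tongue 22 mm wide; 44 mm in front of the bolt's axis, 20 mm above the beam's top when shut, 6 mm out beyond the beam's edge. Moves with the cap, 78 mm from the hinge
- spanner: steel spanner, 190 mm long, lying on the bed in front of the beam; origin under its middle
- pinch_bowl: unglazed bowl, 90 mm across and 50 mm high, on the bed behind the beam; origin under its middle
- rib: wooden potter's rib, 86 x 72 x 9 mm, flat on the bed behind the beam; origin under its round end
- slip_jar: grey jar with a steel lid, 52 mm across and 85 mm high, standing near the brake lever; origin under its middle
- tool_mug: blue mug, 76 mm across and 95 mm high, on the table to the left; origin under its middle
- vase: unglazed bud vase, 126 mm high, 72 mm at its widest, on the table to the left; origin under its middle
- spray_bottle: white bottle, 64 mm across and 190 mm high, on the table to the right; origin under its middle
- jug_body: terracotta pot, 90 mm across and 140 mm high, on the table to the right; origin under its middle

How it is judged (in metres and radians):
On the way, in this order (a step that is already met when the one before it is completed fails the run):
1. the brake lever is locked down and stays there with the gripper off the roller (value of joint brake_lever above 0.6 rad and contact force between the fingers and slab_roller below 0.1 N), for 0.2 s.
2. the loose bolt has been tapped down in its boss by at least 3 mm, its cap shut (((value of joint bolt_a above 0.003 m and value of joint cap_a below 0.15 rad) or (value of joint bolt_b above 0.003 m and value of joint cap_b below 0.15 rad) or (value of joint bolt_c above 0.003 m and value of joint cap_c below 0.15 rad))), for 0.1 s.
At the end, for the whole second after the job is handed in: the cap of the bolt that dropped (over 2 mm down) is at least 0.9 rad open (of 1.40), still, and held by the fingers (more than 0.3 N); the brake lever is still locked down (over 0.6 rad); the other two caps are shut (under 0.15 rad) (value of joint brake_lever above 0.6 rad and ((value of joint bolt_a above 0.002 m and value of joint cap_a above 0.9 rad and velocity of joint cap_a between -0.1 and 0.1 rad/s and contact force between the fingers and seat_a above 0.3 N and value of joint each of cap_b, cap_c below 0.15 rad) or (value of joint bolt_b above 0.002 m and value of joint cap_b above 0.9 rad and velocity of joint cap_b between -0.1 and 0.1 rad/s and contact force between the fingers and seat_b above 0.3 N and value of joint each of cap_a, cap_c below 0.15 rad) or (value of joint bolt_c above 0.002 m and value of joint cap_c above 0.9 rad and velocity of joint cap_c between -0.1 and 0.1 rad/s and contact force between the fingers and seat_c above 0.3 N and value of joint each of cap_a, cap_b below 0.15 rad))); the arm keeps its last pose, push and grip.
It fails at once if a cap is opened (over 0.3 rad) whose bolt has not dropped ((value of joint cap_a above 0.3 rad and value of joint bolt_a below 0.002 m) or (value of joint cap_b above 0.3 rad and value of joint bolt_b below 0.002 m) or (value of joint cap_c above 0.3 rad and value of joint bolt_c below 0.002 m)).
It fails at once if one of the things lying about is moved by more than 30 mm (distance of any of spanner, pinch_bowl, rib, slip_jar, tool_mug, vase, spray_bottle, jug_body from where it was at the start of the episode above 0.03 m).
It also fails if it takes over 56 s, if anything falls off the work surface, if the arm or the gripper's body presses on something with over 40 N, if the wrist force passes 120 N, or if a joint passes its speed limit or range.

ROBOT

A 7-joint arm with a two-finger parallel gripper is mounted at the origin on the work surface. World frame = base frame: x ahead of the robot, y to its left, z up, the work surface at z = 0. Lengths are in mm, angles in rad, forces in N, time in s.
With the tool pointing down it reaches from about 400 to 850 mm from the base axis. Payload 10.4 kg.
Tool frame: the origin (TCP) lies at the very end of the fingers, on their centre line; the grasp point (between the pads) lies 19 mm behind it (arm.hold_point_z is the z of the grasp point in the tool frame, in mm); z points along the fingers, y is the line along which they close (so a half turn about z gives the same grasp; the last joint's range is limited). The gripper opens to 87 mm and grips with 3 to 60 N. Pads are 19 mm wide; open, the fingers measure 117 mm over their backs; the gripper's body (75 mm by 190 mm) begins 51 mm behind the grasp point.
Start: joints at [1.147, 0.332, -0.065, 1.46, 0.022, 1.35, -0.088], TCP at [243.87, -575.482, 222.576] pointing down, gripper open.
Joint ranges: [-2.6, 2.6], [-0.5, 2.12], [-1.47, 1.34], [0.16, 2.42], [-1.27, 4.41], [0.06, 2.06], [-2.6, 2.6]. Speed limits (rad/s): [2.22, 2.22, 2.79, 2.79, 3.14, 3.14, 3.14].

INTERFACE

Orientations are given as a unit quaternion [w, x, y, z].
In Python, from plant import arm gives the robot as it stands. Calls block until the motion is done:
- arm.move_to(position, orientation): joint-space move of the TCP to a pose.
- arm.servo_line(position, orientation=None, velocity=150, threshold=None): straight line of the TCP; orientation=None keeps the orientation; velocity is the mean speed in mm/s. With threshold (N) it stops when the force on the tool has changed by that much, and returns True; else False.
- arm.move_joints(angles): joint-space move.
- arm.ungrasp() and arm.gripper_close(newtons=None): open the fingers fully, or close them until they stop; newtons is the grip in N (None keeps the last).
- arm.hold(seconds).
- arm.inverse_kinematics(position, orientation): joint angles nearest the present ones, or None.
- arm.get_obs(): the state.
- arm.read_camera(name): name is "side" or "top" or "wrist"; returns the picture (400x640x3 uint8, blue, green, red); there is no depth.
- arm.get_calibration(name): a dict with "intrinsics" (3x3 intrinsics, pixels), "dist" ([k1, k2, p1, p2, k3] as OpenCV has them; the pictures are not rectified), "R" (3x3) and "t" (3): a world point X has camera coordinates R X + t. Camera axes: x right, y down, z forward; pixel columns grow to the right and rows downward; lengths in mm; the calibration is good to about 2 mm. A picture is of the moment at which its call begins: read the wrist's pose just before it. get_calibration takes no time and is no camera call; for the wrist camera it gives the pose at the moment of the call.
A pose or a line that the arm cannot do raises arm.PlanningError and nothing moves.
- arm.finish_job(): hands the job in; it is judged then, once.
The state is a dict: "clock": time; "joints": joint angles; "joint_vel": joint speeds; "effort": joint torques, N m; "eef_pos": TCP position; "orientation": TCP orientation; "contact_force": force on the tool from outside, world axes, zero at the start; "moment": the same for the moment, N m; "grip_width": opening from 0.0 (shut) to 1.0 (fully open); "grip_force": force on a finger pad.
Only numpy, scipy, OpenCV 4.12 (cv2) and the standard library are available. Lean on these libraries where they do the work, as an engineer would, in place of code of your own. Each camera call takes 0.05 s, during which the arm holds its last target. There are 200 camera calls.

## Working session

There is one attempt and no reset: what is moved stays moved. The work goes in short steps, each a Python script; the robot and the scene stay as the last script left them, time stands still between calls to the robot, and variables do not carry over. Pictures are saved under pics/ and viewed, at most 10 in all, crops included, and the job is handed in when it is done.

```bash
ls; mkdir -p pics; python3 - <<'E'
from plant import arm
import cv2,numpy as np
for n in("top","side"):
    cv2.imwrite(f"pics/{n}0.png",arm.read_camera(n)); c=arm.get_calibration(n)
    print(n,np.round(c["intrinsics"],1).tolist(),c["dist"],np.round(c["R"],3).tolist(),np.round(c["t"],1), "cam at",np.round(-np.array(c["R"]).T@np.array(c["t"])))
o=arm.get_obs();print(o["clock"],o["eef_pos"],o["orientation"],arm.hold_point_z)
E
```

```text
pics
top [[398.6, 0.0, 319.1], [0.0, 398.6, 204.1], [0.0, 0.0, 1.0]] [-0.07817889  0.          0.          0.          0.        ] [[-0.074, -0.997, 0.003], [-0.972, 0.071, -0.222], [0.222, -0.019, -0.975]] [  26.1  606.5 1204.3] cam at [ 325.    6. 1309.]
side [[439.4, 0.0, 321.3], [0.0, 439.4, 198.6], [0.0, 0.0, 1.0]] [-0.01614913  0.          0.          0.          0.        ] [[-0.745, -0.666, 0.023], [-0.341, 0.35, -0.873], [0.573, -0.658, -0.488]] [ 428.7  321.2 1267.4] cam at [-297. 1008.  889.]
0.1 [ 243.73202984 -575.14385356  221.85333077] [-6.05069054e-04  9.79978164e-01  1.99104017e-01 -1.48976773e-04] -18.700000000000003
```

View pics/top0.png

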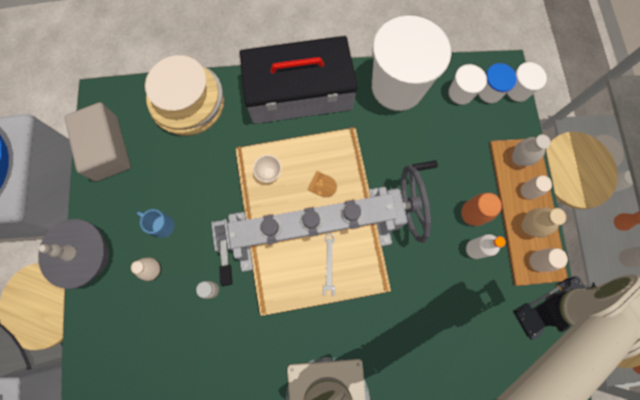

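View pics/side0.png

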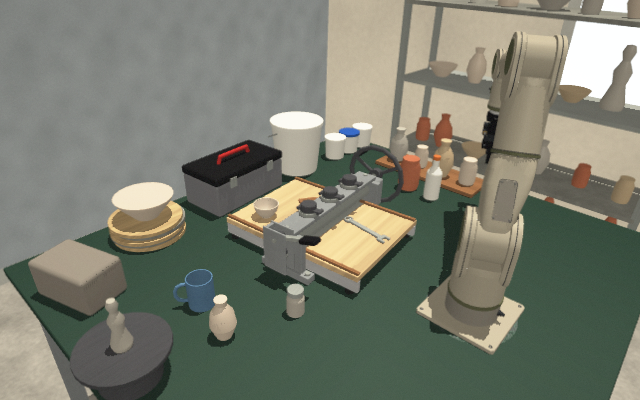

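The top view shows the three caps at about (269,227), (311,219) and (352,211), and the black grip at (226,273). The slip jar is at (207,290) and the spanner runs from (330,238) to (328,290). The side view shows the caps at (307,207), (328,194) and (349,180), and the grip at (310,240).

```bash
cat > h.py <<'E'
import cv2,numpy as np
from plant import arm
def ray(c,uv):
    K=np.array(c["intrinsics"]);R=np.array(c["R"]);t=np.array(c["t"])
    p=cv2.undistortPoints(np.array([[uv]],float),K,np.array(c["dist"]))[0,0]
    return -R.T@t, R.T@np.array([p[0],p[1],1])
def onz(c,uv,z):
    o,d=ray(c,uv); return o+d*(z-o[2])/d[2]
def tri(c1,a,c2,b):
    o1,d1=ray(c1,a);o2,d2=ray(c2,b)
    s=np.linalg.lstsq(np.c_[d1,-d2],o2-o1,rcond=None)[0]
    p,q=o1+s[0]*d1,o2+s[1]*d2
    return (p+q)/2,np.linalg.norm(p-q)
def proj(c,X):
    return cv2.projectPoints(np.array(X,float).reshape(-1,1,3),cv2.Rodrigues(np.array(c["R"]))[0],np.array(c["t"]),np.array(c["intrinsics"]),np.array(c["dist"]))[0][:,0]
def blobs(im,roi,thr,amin=15):
    x0,y0,x1,y1=roi; g=im[y0:y1,x0:x1].max(2)
    n,l,s,ce=cv2.connectedComponentsWithStats((g<thr).astype(np.uint8))
    return [(np.round(ce[i]+[x0,y0],1),s[i][2:].tolist()) for i in range(1,n) if s[i][4]>=amin]
E
python3 - <<'E'
from h import *
t=cv2.imread("pics/top0.png");s=cv2.imread("pics/side0.png")
ct,cs=arm.get_calibration("top"),arm.get_calibration("side")
for th in(60,85):
  print("T",blobs(t,(205,195,375,300),th));print("S",blobs(s,(265,165,365,262),th))
a=cv2.resize(t[195:305,195:375],None,fx=4.4,fy=4.4,interpolation=cv2.INTER_CUBIC)[:300]
b=cv2.resize(s[165:285,255:385],None,fx=4.4,fy=4.4,interpolation=cv2.INTER_CUBIC)[:300]
a=cv2.resize(t[200:288,205:375],None,fx=4,fy=4,interpolation=cv2.INTER_CUBIC)
b=cv2.resize(s[170:250,260:390],None,fx=4,fy=4,interpolation=cv2.INTER_CUBIC)[:240]
W=800;pad=lambda i:cv2.copyMakeBorder(i,0,0,0,W-i.shape[1],cv2.BORDER_CONSTANT)
b=cv2.resize(s[170:230,260:390],None,fx=4,fy=4,interpolation=cv2.INTER_CUBIC)
cv2.imwrite("pics/crop.png",np.vstack([pad(a),pad(b)])[:600])
E
```

```text
T [(array([225.4, 275.3]), [12, 21, 229])]
S [(array([351.6, 168.4]), [4, 9, 29]), (array([286.5, 178.2]), [13, 7, 62]), (array([305.4, 176.6]), [11, 4, 19]), (array([347.5, 182. ]), [14, 6, 41]), (array([328.1, 194.8]), [16, 6, 47]), (array([306.7, 209.5]), [17, 7, 59]), (array([309. , 240.3]), [21, 10, 160])]
T [(array([232.8, 255.8]), [12, 13, 46]), (array([217.7, 253.7]), [4, 5, 15]), (array([225.5, 275.4]), [16, 25, 307])]
S [(array([333.9, 174.2]), [67, 22, 823]), (array([282.3, 181.5]), [30, 21, 133]), (array([330. , 194.7]), [25, 11, 122]), (array([308.4, 209.4]), [26, 13, 130]), (array([309.2, 240.1]), [23, 11, 182])]
```

View pics/crop.png

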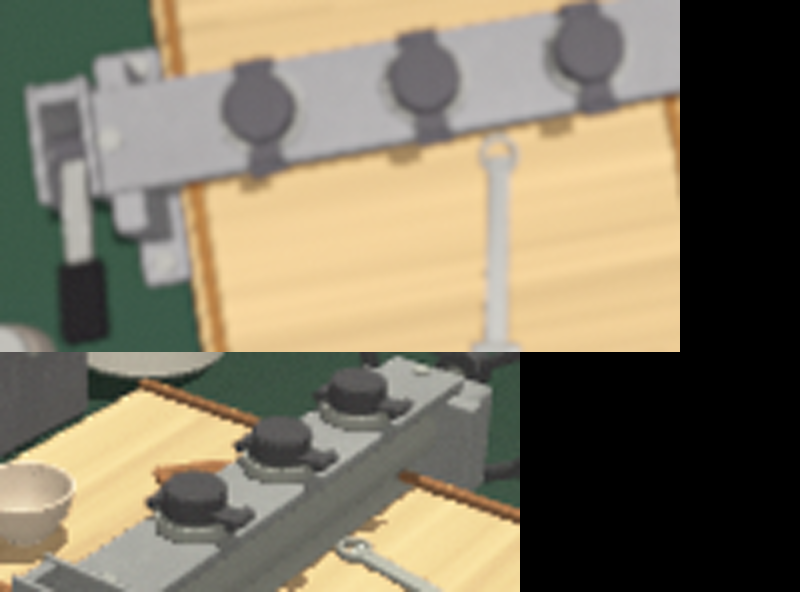

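The crop shows the three cap discs at full-picture pixels of about (269.8,226.8), (311,219.5) and (351.8,211.8). Their lips are at about (271.5,241), (313,233) and (354,225), and the grip is at about (225.5,275). Next I refine these with masks and fit the roller's pose.

```bash
python3 - <<'E'
from h import *
t=cv2.imread("pics/top0.png");s=cv2.imread("pics/side0.png")
ct,cs=arm.get_calibration("top"),arm.get_calibration("side")
print([t[y,x].tolist() for x,y in((270,227),(271,238),(285,224))])
sc=6
def disc(im,c,r,thr,k):
    x,y=int(c[0])-r,int(c[1])-r
    g=cv2.resize(im[y:y+2*r,x:x+2*r].max(2),None,fx=sc,fy=sc,interpolation=cv2.INTER_CUBIC)
    m=cv2.morphologyEx((g<thr).astype(np.uint8),cv2.MORPH_OPEN,cv2.getStructuringElement(cv2.MORPH_ELLIPSE,(k,k)))
    n,l,st,ce=cv2.connectedComponentsWithStats(m);i=1+np.argmax(st[1:,4])
    return (ce[i]+.5)/sc-.5+[x,y],st[i][2:]/sc
P=[]
for c,d in(((270,227),(308.75,204)),((311,219.5),(330.25,190)),((351.8,211.8),(349.25,177.5))):
    u,st=disc(t,c,14,118,61); p=onz(ct,u,200); P.append(p)
    q,e=tri(ct,u,cs,d); print(np.round(u,1),st,np.round(p,1),"tri",np.round(q,1),round(e,1))
P=np.array(P);print("spacing",np.linalg.norm(np.diff(P[:,:2],axis=0),axis=1))
d=P[0]-P[2];yaw=np.arctan2(-d[0],d[1]);print("yaw",yaw)
O=P.mean(0);R=np.array([[np.cos(yaw),-np.sin(yaw)],[np.sin(yaw),np.cos(yaw)]])
# grip: raised, local centre top
g,e=tri(ct,(225.5,275.4),cs,(309.1,240.2));print("grip tri",g,e,"local",R.T@(g-O)[:2],g[2])
w=lambda x,y,z:np.r_[O[:2]+R@[x,y],z]
import math
gp=w(-120*math.cos(.3),263,150+120*math.sin(.3));print("grip pred",gp,proj(ct,gp),proj(cs,gp))
for y in(120,0,-120): l=w(-44,y,186);print("lip",l,proj(ct,l),proj(cs,l))
print("beam ends",proj(ct,[w(38,250,166),w(-38,250,166),w(38,-250,166),w(-38,-250,166)]))
j=onz(ct,(207,289),80);print("jar",j,R.T@(j-O)[:2])
E
```

```text
[[110, 105, 109], [111, 106, 110], [177, 177, 179]]
[269.2 226.7] [  17.5          19.83333333 1502.66666667] [521.9 129.3 200. ] tri [521.2 128.7 197.4] 2.7
[310.4 219.5] [  16.5          19.66666667 1446.33333333] [534.2  11.8 200. ] tri [533.4  11.  197.8] 2.9
[351.  211.7] [  17.5          19.83333333 1501.66666667] [ 548.1 -104.8  200. ] tri [ 546.6 -106.2  198.3] 4.3
spacing [118.12867564 117.41612659]
yaw 0.11160350295678707
grip tri [395.33895873 259.63270019 184.41245052] 0.6648771202417719 local [-110.98619287  261.53630299] 184.41245052152124
grip pred [391.54449154 260.68031736 185.4624248 ] [[225.15601436 276.86839654]] [[309.72064518 240.55237813]]
lip [477.67159342 126.43730851 186.        ] [[271.48601475 242.86805956]] [[319.0030785 211.6559148]]
lip [491.03622989   7.18385367 186.        ] [[313.1689151  235.17154413]] [[340.14921671 196.88063459]]
lip [ 504.40086636 -112.06960118  186.        ] [[354.51644971 227.48441195]] [[358.92418433 183.76108018]]
beam ends [[223.94143008 224.2794512 ]
 [227.47957635 249.86525397]
 [391.09955536 193.76435485]
 [396.87798384 218.501438  ]]
jar [364.93284079 341.23221016  80.        ] [-132.11524975  346.01455458]
```

The fit is consistent: the discs triangulate at z ≈ 198, the spacing is about 118 mm (120 expected), and the grip is within 4 mm of its predicted position. The roller's yaw is 0.112, with its origin at about (537,12). Now I press the lever.

```bash
cat >> h.py <<'E'
yaw=.1116; O=np.array([537.5,12.1]); RR=np.array([[np.cos(yaw),-np.sin(yaw)],[np.sin(yaw),np.cos(yaw)]])
w=lambda x,y,z:(np.r_[O+RR@[x,y],z])
Q=[0,np.cos(yaw/2),np.sin(yaw/2),0]
def st(m=""):
    o=arm.get_obs();print(m,"t",round(o["clock"],2),"p",np.round(o["eef_pos"],1),"F",np.round(o["contact_force"],1),"grip",round(o["grip_width"],2),round(o["grip_force"],1))
E
python3 - <<'E'
from h import *
p=np.array(arm.get_obs()["eef_pos"])
arm.gripper_close(10)
arm.servo_line(p+[0,0,110],velocity=300);st("up")
arm.move_to(w(-117,263,260),Q);st("above grip")
arm.servo_line(w(-117,263,200),velocity=150);st()
r=arm.servo_line(w(-117,263,104),velocity=60,threshold=30);st(f"pressed {r}")
arm.servo_line(w(-117,263,240),velocity=200);st("off")
cv2.imwrite("pics/side1.png",arm.read_camera("side"))
s=cv2.imread("pics/side1.png");cv2.imwrite("pics/c1.png",cv2.resize(s[150:290,240:400],None,fx=4,fy=4))
E
```

```text
up t 2.14 p [ 243.9 -575.4  332.7] F [ 0.3  0.1 -1. ] grip 0.0 0.0
above grip t 5.13 p [392.4 259.9 260. ] F [-0.2  0.6 -1.3] grip 0.01 0.0
 t 5.68 p [392.3 260.5 200.6] F [-0.5 -0.3  0.2] grip 0.01 0.0
pressed True t 6.92 p [392.5 260.4 119.3] F [-6.8 -4.5 17.8] grip 0.0 9.4
off t 7.67 p [391.6 260.  238.6] F [-0.4 -0.5 -0.7] grip 0.01 0.0
```

View pics/c1.png

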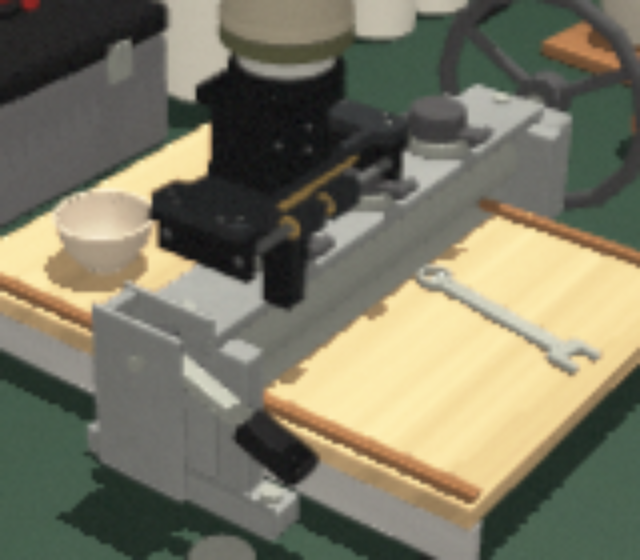

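The lever is down, with the grip centre at about pixel (309,261). I check that angle by projection, then tap the caps.

```bash
python3 - <<'E'
from h import *
cs=arm.get_calibration("side");s=cv2.imread("pics/side1.png")
print(blobs(s,(295,245,325,275),70))
for th in(0,.55,.6,.65):
    a=.3-th; c=np.array([-120*np.cos(a)+8*np.sin(a)*1,150+120*np.sin(a)-8*np.cos(a)]); print(th,proj(cs,w(c[0],263,c[1])))
def crop(n):
    im=arm.read_camera("side");cv2.imwrite(f"pics/{n}.png",im)
for i,y in enumerate((120,0)):
    arm.servo_line(w(0,y,235),velocity=250)
    r=arm.servo_line(w(0,y,192),velocity=30,threshold=9);st(f"tap y={y} {r}")
    z=arm.get_obs()["eef_pos"][2]
    arm.servo_line(w(0,y,235),velocity=200);st()
    if z<199: break
E
```

```text
[(array([308.4, 261.7]), [21, 19, 207])]
0 [[308.30389004 242.12168921]]
0.55 [[309.76182927 261.513568  ]]
0.6 [[309.39574357 262.92770049]]
0.65 [[308.95108189 264.26679988]]
tap y=120 True t 9.78 p [524.  131.3 197.2] F [-1.9 -1.7  6.7] grip 0.0 3.1
 t 10.12 p [524.7 131.6 235.7] F [-1.  -0.1 -0.6] grip 0.0 0.0
```

```bash
python3 - <<'E'
from h import *
for y in (120,0,-120):
    arm.servo_line(w(0,y,225),velocity=250)
    r=arm.servo_line(w(0,y,188),velocity=30,threshold=9);st(f"tap y={y} {r}")
    arm.servo_line(w(0,y,225),velocity=200);st()
arm.servo_line(w(-130,-120,300),velocity=300)
cv2.imwrite("pics/side2.png",arm.read_camera("side"));cv2.imwrite("pics/top2.png",arm.read_camera("top"));st()
s=cv2.imread("pics/side2.png");s0=cv2.imread("pics/side0.png")
f=lambda i:cv2.resize(i[165:275,280:375],None,fx=4,fy=4)
cv2.imwrite("pics/c2.png",np.hstack([f(s0),f(s)]))
E
```

```text
tap y=120 True t 11.26 p [524.  131.3 197.2] F [-1.9 -1.   6.8] grip 0.01 3.4
 t 11.55 p [524.7 131.6 225.7] F [-0.3 -0.6 -0.1] grip 0.01 0.0
tap y=0 True t 12.99 p [537.5  12.1 201.8] F [-2.7 -0.2  7.7] grip 0.01 3.7
 t 13.27 p [538.1  12.2 225.7] F [-0.8 -0.1 -0.6] grip 0.01 0.0
tap y=-120 True t 14.71 p [ 550.8 -107.1  201.8] F [-3.1  0.3  6.4] grip 0.0 3.4
 t 14.98 p [ 551.4 -107.2  225.7] F [-0.9  0.2  0.3] grip 0.01 0.0
 t 15.73 p [ 421.9 -121.2  298.7] F [ 0.3 -0.2 -0.1] grip 0.01 0.0
```

View pics/c2.png

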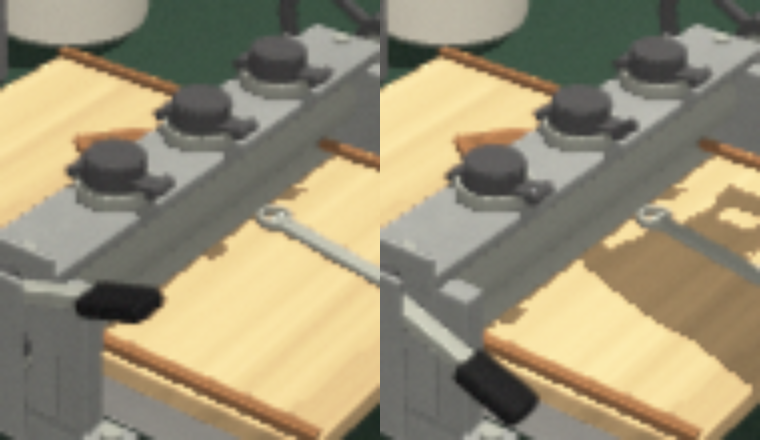

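The left bolt (y=+120) is the loose one. Its cap sits visibly lower than before, and the taps stopped at z 197.2 there against 201.8 on the other two. The lever stays down. Next I look at its lip with the wrist camera.

```bash
python3 - <<'E'
from h import *
arm.ungrasp()
arm.servo_line(w(-75,120,270),Q,velocity=300);arm.hold(.2)
c=arm.get_calibration("wrist");im=arm.read_camera("wrist");cv2.imwrite("pics/w3.png",im);st()
np.save("cw.npy",c,allow_pickle=True)
print(proj(c,[w(-44,120,181),w(0,120,197),w(-44,133,181),w(-44,107,181),w(-38,250,166)]))
E
```

```text
t 18.48 p [449.8 122.  270.2] F [0.1 0.1 0.9] grip 1.0 0.0
[[324.32234371 167.7000072 ]
 [323.97192026 107.25802807]
 [307.14639054 167.7508253 ]
 [341.4981318  167.65180689]
 [161.38949902 157.65655384]]
```

View pics/w3.png

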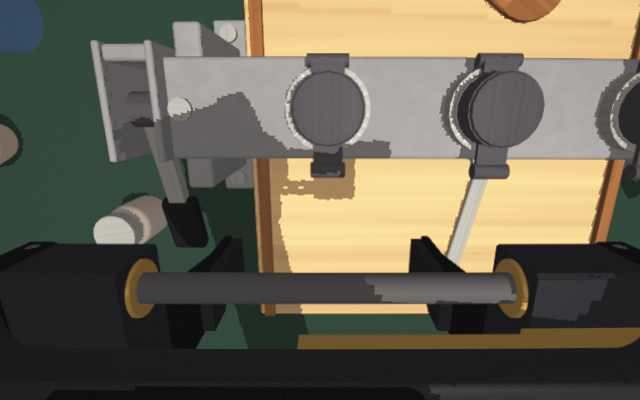

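The wrist view shows the loose cap's lip bar from (311,163) to (345,177), centred at about (328,170) against a predicted (324,168). So the lip is about 3 mm towards -y and 1.5 mm nearer the robot. I grip the bar by its ends and check before lifting.

```bash
python3 - <<'E'
from h import *
Y=117.2
arm.servo_line(w(-48,Y,215),velocity=150)
r=arm.servo_line(w(-48,Y,170),velocity=60,threshold=12);st(f"down {r}")
if not r:
    arm.gripper_close(15);st("gripped")
    c=arm.get_calibration("wrist")
    cv2.imwrite("pics/w4.png",arm.read_camera("wrist"))
E
```

```text
down False t 19.93 p [477.  123.4 170.3] F [-0.1  0.5  0.2] grip 1.0 0.0
gripped t 20.95 p [476.7 123.5 170. ] F [-1.1  1.8 -0.4] grip 0.29 15.0
```

View pics/w4.png

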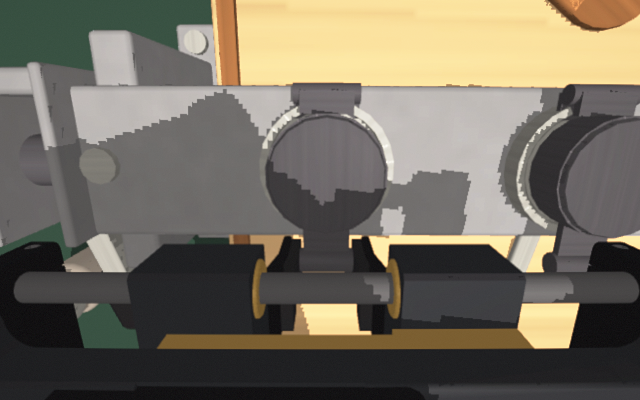

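The picture shows the fingers at (290,260) and (365,260) holding the lip bar's ends. The grip width of 0.29 is about 25–26 mm, which matches the bar. Now I lift along the arc.

```bash
python3 - <<'E'
from h import *
p=np.array(arm.get_obs()["eef_pos"]);f=.077
d=lambda th:78*np.array([np.cos(f)-np.cos(th+f),np.sin(th+f)-np.sin(f)])
for th in np.linspace(.15,1.2,8):
    a=d(th);q=p+np.r_[RR@[a[0],0],a[1]]
    arm.servo_line(q,velocity=50);st(f"{th:.2f}")
    F=np.array(arm.get_obs()["contact_force"])
    if np.linalg.norm(F)>25: print("STOP");break
arm.hold(.3)
cv2.imwrite("pics/w5.png",arm.read_camera("wrist"));s=arm.read_camera("side")
cv2.imwrite("pics/c5.png",cv2.resize(s[130:280,250:400],None,fx=4,fy=4));st()
E
```

```text
0.15 t 21.38 p [478.4 123.8 181.8] F [-1.   1.7 -1.7] grip 0.29 15.0
0.30 t 21.77 p [481.9 124.2 192.9] F [-2.6  0.6 -0.8] grip 0.3 15.0
0.45 t 22.15 p [487.1 124.7 203.5] F [-2.4  0.7  0.2] grip 0.3 15.0
0.60 t 22.53 p [493.8 125.5 213.1] F [-2.7  0.7  0.2] grip 0.3 15.0
0.75 t 22.92 p [501.8 126.3 221.6] F [-2.8  0.1  0.5] grip 0.3 15.0
0.90 t 23.3 p [510.9 127.3 228.8] F [-1.3  1.6  1.2] grip 0.3 15.0
1.05 t 23.68 p [520.9 128.4 234.6] F [-1.9 -0.2  1.1] grip 0.29 15.0
1.20 t 24.07 p [531.7 129.7 238.8] F [-2.5 -1.1  3.4] grip 0.3 15.0
 t 24.47 p [531.5 129.6 238.7] F [-2.7 -1.   1.4] grip 0.29 15.0
```

View pics/c5.png

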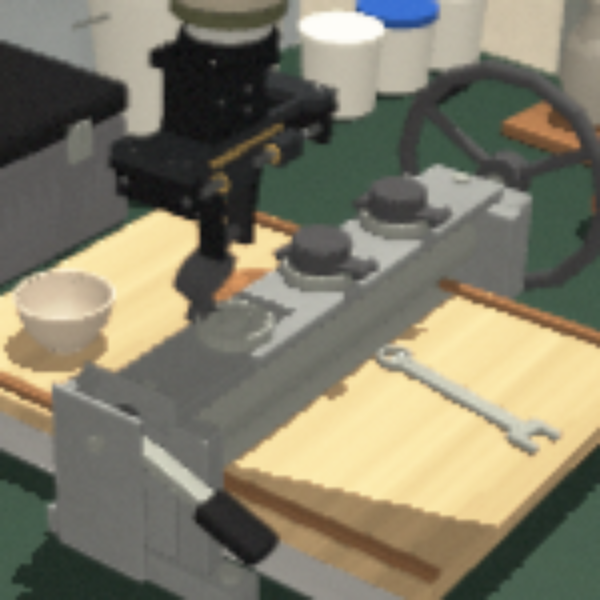

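View pics/w5.png

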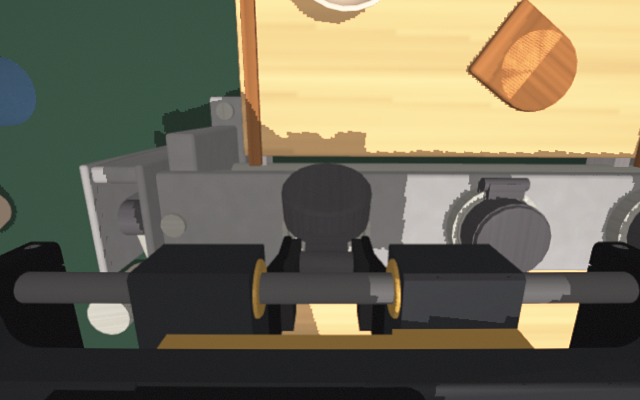

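The side crop shows the loose cap standing open at about (205,280), held by its lip, with the bare boss at (235,325). The other two caps are shut at (320,250) and (397,200), and the lever is still down at (237,525). The wrist view shows both fingers still on the lip at (325,265), so I hand the job in.

```bash
python3 - <<'E'
from h import *
st();print(arm.finish_job())
E
```

```text
t 24.47 p [531.5 129.6 238.7] F [-2.7 -1.   1.4] grip 0.29 15.0
the job is handed in; nothing more can be done
None
```

I locked the brake lever down and found the loose bolt at the roller's left end (it dropped about 5 mm when tapped); its cap is held about 1.2 rad open by the gripper, the other two caps are shut, and I handed the job in at 24.5 s, though no verdict came back.

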